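Feed the orange to the citrus press and close the lid softly

TASK

Feed the waiting orange into its citrus press: press down the red lever of the press that has the orange on its chute and keep it down until the lid is up and the orange has rolled into the hopper by itself, then let the lever rise slowly under your fingertips so that the lid eases fully shut without slamming. Work the lid only by its lever, do not touch or lift the fruit, and leave the other press with the lime shut. Disturb nothing else on the counter.

Things in the scene. Friction and masses are not known exactly. Their poses are not given: they have to be found in the camera images.
- press_orange: Citrus press with the orange on its chute; both presses look alike but for the fruit; fixed. Origin on the counter under the hopper's centre, x from its front (lever) to its rear (chute), z up. Black base, clear hopper 160 (x) by 150 mm, rim at z = 160 mm. In front, under the lever, a drip tray and a glass (rim at z = 74 mm).
- press_lime: Citrus press with the lime on its chute; both presses look alike but for the fruit; fixed. Origin on the counter under the hopper's centre, x from its front (lever) to its rear (chute), z up. Black base, clear hopper 160 (x) by 150 mm, rim at z = 160 mm. In front, under the lever, a drip tray and a glass (rim at z = 74 mm).
- hinge_orange (a point): Middle of the orange press's hinge, along the press's y axis, 80 mm in front of its origin, 165 mm up. Lid (157 by 140 mm, to the rear) and lever (to the front) are one rigid rocker. A lip 35 mm high at the lid's rear end holds the fruit on the chute (sloping 0.22 rad); once the lid is up by 0.6 rad or more it rolls in by itself within a second.
- hinge_lime (a point): Middle of the lime press's hinge, along the press's y axis, 80 mm in front of its origin, 165 mm up. Lid (157 by 140 mm, to the rear) and lever (to the front) are one rigid rocker. A lip 35 mm high at the lid's rear end holds the fruit on the chute (sloping 0.22 rad); once the lid is up by 0.6 rad or more it rolls in by itself within a second.
- hopper_orange (a point): Centre of the orange press's hopper floor, 65 mm above the counter. Walls 5 mm thick, 95 mm deep inside, open at the top under the lid.
- lever_orange_pad (a point): Middle of the top face of the orange press's red lever pad (40 mm along the lever, 45 wide, 10 thick). It circles the hinge at 90 mm: lid shut, it is 166 mm in front of the press's origin and 192 mm up, its front edge raised by 0.25 rad; at the stop 157 mm in front and 118 mm up, its front edge lowered by 0.6 rad. Open space above.
- lever_lime_pad (a point): Middle of the top face of the lime press's red lever pad (40 mm along the lever, 45 wide, 10 thick). It circles the hinge at 90 mm: lid shut, it is 166 mm in front of the press's origin and 192 mm up, its front edge raised by 0.25 rad; at the stop 157 mm in front and 118 mm up, its front edge lowered by 0.6 rad. Open space above.
- lever_orange (a joint): Angle of the orange press's lid and lever: 0 = lid shut, 0.85 = stop, lid fully up; grows as the lever pad is pushed down. The lid's weight shuts it: about 2 to 4 N on the pad hold it up. Let go, it falls and slams at about 3 rad/s; a soft closing stays below 1 rad/s (90 mm/s at the pad).
- lever_lime (a joint): Angle of the lime press's lid and lever: 0 = lid shut, 0.85 = stop, lid fully up; grows as the lever pad is pushed down. The lid's weight shuts it: about 2 to 4 N on the pad hold it up. Let go, it falls and slams at about 3 rad/s; a soft closing stays below 1 rad/s (90 mm/s at the pad).
- orange_center (a point): Centre of the orange, a ball of 64 mm diameter, about 150 g, waiting at the foot of its press's chute, 206 mm above the counter; in the hopper its centre is about 97 mm above the counter.
- lime_center (a point): Centre of the green lime, a ball of 52 mm diameter, waiting on the chute of the other press; must stay there.
- orange: The same orange; the origin is on its surface and turns with it as it rolls.
- glass_orange: Small tumbler, 60 mm wide and 62 mm high, under the spout and lever of the orange press; origin at the centre of its underside.
- glass_lime: The same under the lever of the lime press.
- jar: Amber jar, 56 mm wide, 90 mm high, between the presses; origin at the centre of its underside.
- mug: Blue mug, 80 mm wide, 90 mm high, on the right; origin at the centre of its underside.
- syrup: Green syrup bottle, 66 mm wide, 200 mm high, on the right; origin at the centre of its underside.
- bowl: White bowl, 130 mm wide, 55 mm high, on the left; origin at the centre of its underside.
There are look-alikes about, which are no part of the job. Of the things that look like the orange, the middle-sized one is meant.

How it is judged:
On the way, in this order (a step that is already met when the one before it is completed fails the run):
1. the orange has rolled into the hopper while its lid is still held up (z of orange_center in the frame of press_orange between 0.06 and 0.13 m and x of orange_center in the frame of press_orange between -0.075 and 0.075 m and y of orange_center in the frame of press_orange between -0.075 and 0.075 m and value of joint lever_orange above 0.3 rad), for 0.2 s.
2. the lid is fully shut again (value of joint lever_orange below 0.03 rad), for 0.2 s.
At the end, for the whole second after the job is handed in: The orange lies at rest inside the hopper of its press, that lid is shut to within 0.03 rad, the lime press is shut with the lime on its chute (within 20 mm of its start), and glasses, jar, mug, bottle and bowl stand upright within 30 mm of where they were (z of orange_center in the frame of press_orange between 0.06 and 0.13 m and x of orange_center in the frame of press_orange between -0.075 and 0.075 m and y of orange_center in the frame of press_orange between -0.075 and 0.075 m and value of joint each of lever_orange, lever_lime below 0.03 rad and linear speed of orange below 0.05 m/s and distance of lime_center from where it was at the start of the episode below 0.02 m and distance of each of glass_orange, glass_lime, jar, mug, syrup, bowl from where it was at the start of the episode below 0.03 m and angle between each of glass_orange, glass_lime, jar, mug, syrup, bowl's own z axis and vertical below 0.15 rad); the robot touches nothing.
It fails at once if the lid slams: it nears its seat (below 0.4 rad) closing faster than 1.5 rad/s (value of joint lever_orange below 0.4 rad and velocity of joint lever_orange below -1.5 rad/s).
It fails at once if the lid is raised by hand from over the hopper and not by its lever (velocity of joint lever_orange above 0.15 rad/s and x of the grasp point in the frame of press_orange above -0.06 m).
It fails at once if the robot touches the orange, or it is lifted above its chute (contact force between any of the arm, the fingers and orange above 0.5 N or height (world z) of orange_center above 0.26 m).
It fails at once if the lime press is opened by more than 0.12 rad or the lime moved by more than 20 mm (value of joint lever_lime above 0.12 rad or distance of lime_center from where it was at the start of the episode above 0.02 m).
It fails at once if a glass, the jar, mug, bottle or bowl is moved by more than 30 mm or lifted (distance of any of glass_orange, glass_lime, jar, mug, syrup, bowl from where it was at the start of the episode above 0.03 m).
It also fails if it takes over 45 s, if anything falls off the work surface, if the arm or the gripper's body presses on something with over 40 N, if the wrist force passes 120 N, or if a joint passes its speed limit or range.

ROBOT

A 6-joint arm with a two-finger parallel gripper is mounted at the origin on the work surface. World frame = base frame: x ahead of the robot, y to its left, z up, the work surface at z = 0. Lengths are in m, angles in rad, forces in N, time in s.
With the tool pointing down it reaches from about 0.275 to 0.875 m from the base axis. Payload 12.5 kg.
Tool frame: the origin (TCP) lies on the centre line of the jaws, within the pads' length; the fingertips stand r.finger_overhang ahead of it and the grasp point (between the pads) lies 3 mm ahead of it (r.finger_overhang is the distance from the TCP to the fingertips, in m); z points along the fingers, y is the direction in which the jaws open and shut (so a half turn about z gives the same grasp; the last joint's range is limited). The gripper opens to 85 mm and grips with 20 to 120 N. Pads are 22 mm wide; open, the fingers measure 114 mm over their backs; the gripper's body (76 mm by 85 mm) begins 54 mm behind the grasp point. The pads swing forward as they close: fully open they stand 13 mm farther back than shut.
Start: joints at [-1.274, 0.351, 1.652, -0, 1.139, -0.085], TCP at [0.205, -0.51, 0.253] pointing down, gripper open.
Joint ranges: [-2.75, 2.75], [-0.79, 2.1], [0.01, 2.65], [-1.57, 4.71], [0.07, 3.14], [-2.87, 2.87]. Speed limits (rad/s): [2.22, 2.22, 2.79, 3.14, 3.14, 3.14].

INTERFACE

Orientations are given as a unit quaternion [x, y, z, w].
In Python, from cell import r, optics gives the robot as it stands. The module is installed in compiled form; this text tells all that it offers. Calls block until the motion is done:
- r.move_to(position, orientation): joint-space move of the TCP to a pose.
- r.move_linear(position, rot=None, vel=0.15): straight line of the TCP; rot=None keeps the orientation; vel is the mean speed in m/s.
- r.set_joints(angles): joint-space move.
- r.set_gripper(opening, squeeze=None): opening from 0.0 (shut) to 1.0 (fully open); squeeze is the grip in N (None keeps the last); returns when the fingers have stopped.
- r.sleep(seconds).
- r.inverse_kinematics(position, orientation): joint angles nearest the present ones, or None.
- optics.get_image(name): name is "scene" or "top"; returns a dict with "pixels" (384x512x3 uint8, red, green, blue), "depth" (384x512 float32, m along the optical axis (not along the pixel's ray), 0 where there is no reading), "fx", "fy", "cx", "cy" (pixels), "camera_from_world" (4x4, takes a point from world to camera coordinates). Camera axes: x right, y down, z forward; pixel columns grow to the right and rows downward; lengths in m; the calibration is good to about 2 mm. A picture is of the moment at which its call begins.
A pose or a line that the arm cannot do raises r.PlanningError and nothing moves.
- r.hand_in(): hands the job in, once; it reports no verdict.
Readings, each from a call of its own:
- r.current_t(): time.
- r.current_q(): joint angles.
- r.current_qvel(): joint speeds.
- r.current_effort(): joint torques, N m.
- r.current_tool_pos(): TCP position.
- r.current_ee_rot(): TCP orientation.
- r.current_contact_force(): force on the tool from outside, world axes, zero at the start.
- r.current_torque(): the same for the moment, N m.
- r.current_opening(): opening from 0.0 (shut) to 1.0 (fully open).
Only numpy, scipy, OpenCV 4.12 (cv2) and the standard library are available. Lean on these libraries where they do the work, as an engineer would, in place of code of your own. Each camera call takes 0.05 s, during which the arm holds its last target.

## Working session

There is one attempt and no reset: what is moved stays moved. The work goes in short steps, each a Python script; the robot and the scene stay as the last script left them, time stands still between calls to the robot, and variables do not carry over. Pictures are saved under pics/ and viewed, and the job is handed in when it is done.

```bash
mkdir -p pics
python3 - <<'E'
from cell import r, optics
import cv2, numpy as np, pickle
for n in("scene","top"):
    im=optics.get_image(n); pickle.dump(im,open(n+".pkl","wb"))
    cv2.imwrite(f"pics/{n}0.png",im["pixels"][:,:,::-1])
    print(n,im["fx"],im["cx"],im["cy"],np.round(im["camera_from_world"],3).tolist())
print(r.current_t(),r.finger_overhang,r.current_ee_rot(),r.current_opening())
E
```

```text
scene 396.3250404657916 259.50895849153045 193.41518844469732 [[-0.81, 0.586, -0.007, 0.484], [0.529, 0.725, -0.442, -0.234], [-0.254, -0.362, -0.897, 1.815], [0.0, 0.0, 0.0, 1.0]]
top 464.7152449034154 256.30571271095897 194.15509529807025 [[-0.063, -0.998, -0.005, 0.025], [-0.977, 0.063, -0.205, 0.59], [0.205, -0.008, -0.979, 1.444], [0.0, 0.0, 0.0, 1.0]]
0.1 0.022 [ 9.81834595e-01  1.89738044e-01 -6.50171051e-05 -5.46297540e-04] 0.9984878110046793
```

View pics/scene0.png

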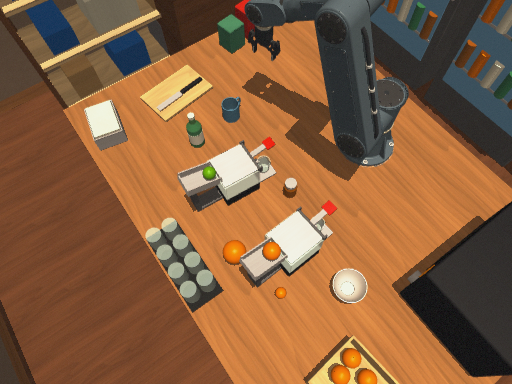

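View pics/top0.png

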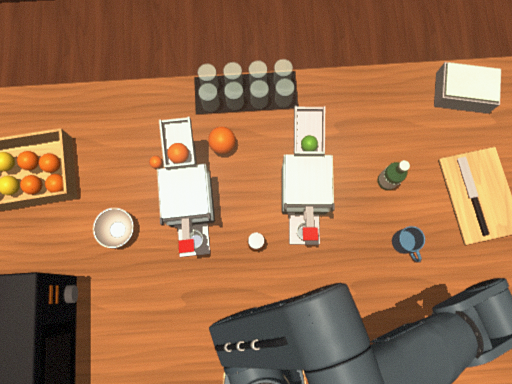

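```bash
cat > vis.py <<'E'
import numpy as np, cv2, pickle
def P(im):
    K=np.array([[im["fx"],0,im["cx"]],[0,im["fy"],im["cy"]],[0,0,1]]); return K@im["camera_from_world"][:3]
def back(im,u,v,d):
    c=np.array([(u-im["cx"])/im["fx"]*d,(v-im["cy"])/im["fy"]*d,d,1]); return (np.linalg.inv(im["camera_from_world"])@c)[:3]
def ray(im,u,v,z):
    Ti=np.linalg.inv(im["camera_from_world"]); o=Ti[:3,3]; d=back(im,u,v,1.)-o
    return o+d*(z-o[2])/d[2]
def tri(a,ua,b,ub):
    X=cv2.triangulatePoints(P(a),P(b),np.array(ua,float).reshape(2,1),np.array(ub,float).reshape(2,1)); return (X[:3]/X[3]).ravel()
def blobs(im,lo,hi,amin=15):
    h=cv2.cvtColor(im["pixels"],cv2.COLOR_RGB2HSV); m=cv2.inRange(h,lo,hi)
    n,l,s,c=cv2.connectedComponentsWithStats(m)
    return [(c[i].round(1),s[i],l==i) for i in range(1,n) if s[i,4]>=amin]
E
python3 - <<'E'
from vis import *
S=pickle.load(open("scene.pkl","rb"));T=pickle.load(open("top.pkl","rb"))
for nm,lo,hi in(("red",(0,190,120),(4,255,255)),("orange",(5,180,120),(16,255,255)),("green",(40,150,60),(65,255,255))):
  for n,I in(("S",S),("T",T)):
    for c,s,m in blobs(I,lo,hi):
        d=I["depth"][m]; vv,uu=np.nonzero(m); ok=d>0
        pts=np.array([back(I,u,v,x) for u,v,x in zip(uu[ok],vv[ok],d[ok])])
        print(nm,n,c,s[4],"bbox",s[:4],np.median(pts,0).round(3), "zmax",pts[:,2].max().round(3))
a=cv2.resize(T["pixels"][90:270,130:350,::-1],None,fx=3,fy=3,interpolation=cv2.INTER_CUBIC)
cv2.imwrite("pics/crop1.png",a)
E
```

```text
red S [241.2   5.5] 91 bbox [235   0  14  14] [ 0.05  -0.922  0.159] zmax 0.168
red S [268.3 142.8] 90 bbox [262 137  13  13] [ 0.437 -0.16   0.191] zmax 0.199
red S [328.9 207.4] 114 bbox [322 201  15  14] [0.425 0.202 0.192] zmax 0.203
red T [309.9 233.5] 169 bbox [303 228  15  12] [ 0.437 -0.159  0.192] zmax 0.202
red T [185.6 245.8] 169 bbox [179 240  15  13] [0.424 0.2   0.193] zmax 0.2
orange S [392.6   5.4] 63 bbox [389   0   9  13] [-1.044 -0.78  -0.264] zmax -0.211
orange S [493.2  10.6] 125 bbox [484   0  19  23] [-1.041 -0.182  0.083] zmax 0.151
orange S [432.4  14.1] 30 bbox [429  11   9   6] [-1.057 -0.499 -0.151] zmax -0.138
orange S [471.   43.3] 35 bbox [467  40   9   7] [-1.053 -0.198 -0.152] zmax -0.14
orange S [479.8  64.2] 154 bbox [470  50  20  28] [-1.045 -0.082 -0.215] zmax -0.143
orange S [290.1 189.3] 27 bbox [284 185  13   7] [0.453 0.015 0.063] zmax 0.071
orange S [233.3 250.9] 354 bbox [222 240  25  24] [0.793 0.097 0.076] zmax 0.096
orange S [271.2 250.7] 213 bbox [263 242  18  18] [0.705 0.219 0.226] zmax 0.239
orange S [426.2 270.6] 20 bbox [419 265  16
[... 471 characters left out ...]
x [ 17 151  20  19] [0.748 0.725 0.079] zmax 0.096
orange T [ 48.4 162.3] 294 bbox [ 38 153  21  20] [0.736 0.655 0.078] zmax 0.093
orange T [155.1 161.3] 108 bbox [149 156  13  12] [0.728 0.317 0.038] zmax 0.052
orange T [ 30.  184.1] 291 bbox [ 20 175  21  19] [0.669 0.717 0.067] zmax 0.082
orange T [ 54.  182.8] 260 bbox [ 45 174  18  18] [0.667 0.639 0.068] zmax 0.083
orange T [ 50.1 293.4] 21 bbox [ 49 286   3  17] [0.315 0.578 0.216] zmax 0.223
orange T [ 56.4 293. ] 29 bbox [ 56 286   2  17] [0.315 0.579 0.174] zmax 0.178
green S [208.8 172.4] 130 bbox [203 166  13  13] [ 0.709 -0.171  0.215] zmax 0.228
green T [308.7 142.3] 149 bbox [302 136  15  14] [ 0.703 -0.176  0.22 ] zmax 0.233
```

View pics/crop1.png

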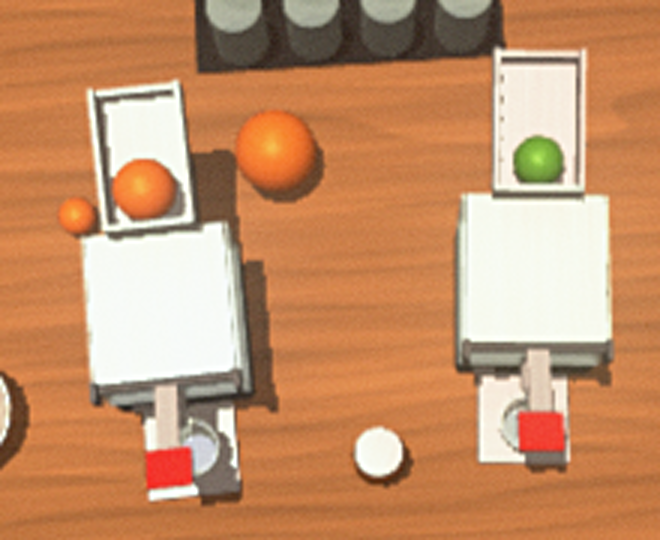

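Run:
```python
from vis import *
S=pickle.load(open("scene.pkl","rb"));T=pickle.load(open("top.pkl","rb"))
print("pad O",tri(S,(328.9,207.4),T,(185.6,245.8)).round(4),"pad L",tri(S,(268.3,142.8),T,(309.9,233.5)).round(4))
print("orange tri",tri(S,(271.2,250.7),T,(177.1,152.5)).round(4))
# lid from depth, white top points
for nm,I in(("S",S),("T",T)):
    v,u=np.nonzero(I["depth"]>0); d=I["depth"][v,u]
    c=np.c_[(u-I["cx"])/I["fx"]*d,(v-I["cy"])/I["fy"]*d,d,np.ones_like(d)]
    X=(np.linalg.inv(I["camera_from_world"])@c.T).T[:,:3]
    px=I["pixels"][v,u].astype(int); white=(px.min(1)>170)
    for (y0,y1) in((.1,.3),(-.26,-.06)):
        m=white&(X[:,2]>.16)&(X[:,2]<.2)&(X[:,0]>.45)&(X[:,0]<.69)&(X[:,1]>y0)&(X[:,1]<y1)
        q=X[m]; print(nm,m.sum(),"z",np.median(q[:,2]).round(4),cv2.minAreaRect(q[:,:2].astype(np.float32)*1000), q.mean(0).round(4))
```

```text
pad O [0.4245 0.2015 0.1907] pad L [ 0.4368 -0.1594  0.1906]
orange tri [0.7004 0.2148 0.2113]
S 1538 z 0.1674 ((569.8414916992188, 208.29180908203125), (238.9951171875, 148.89891052246094), 2.5639939308166504) [0.5837 0.2105 0.1678]
S 1159 z 0.1671 ((572.0802612304688, -168.35385131835938), (148.60882568359375, 231.13995361328125), 86.7578353881836) [ 0.5952 -0.1686  0.1677]
T 2477 z 0.168 ((570.95361328125, 207.18356323242188), (241.76803588867188, 149.62115478515625), 2.3228800296783447) [0.5861 0.2079 0.1685]
T 2417 z 0.1677 ((575.056884765625, -169.98605346679688), (147.76394653320312, 231.83790588378906), 85.95258331298828) [ 0.5978 -0.1714  0.1683]
```

```bash
cat > geo.py <<'E'
import numpy as np
from scipy.spatial.transform import Rotation as R
yaw=0.044; D=np.array([np.cos(yaw),np.sin(yaw),0]); Yp=np.array([-np.sin(yaw),np.cos(yaw),0]); Z=np.array([0,0,1.])
PAD=np.array([.4245,.2013,.1915]); H=PAD+.086*D; H[2]=.165
def pose(th,gap=0.,oh=.022,sy=1):
    b=0.304-th; p=H+.09*(-D*np.cos(b)+Z*np.sin(b))
    a=0.25-th; n=Z*np.cos(a)+D*np.sin(a)
    z=-n; y=sy*Yp; x=np.cross(y,z)
    return p+n*(oh+gap), R.from_matrix(np.c_[x,y,z]).as_quat()
E
python3 - <<'E'
from cell import r
from geo import *
for sy in(1,-1):
  for th,g in((0,.15),(0,.03),(0,0),(.3,0),(.55,0),(.75,-.005)):
    q=r.inverse_kinematics(*pose(th,g,sy=sy)); print(sy,th,g,None if q is None else np.round(q,2),pose(th,g)[0].round(3))
E
```

```text
1 0 0.15 [ 0.29  0.3   1.48  0.06  1.61 -1.33] [0.467 0.203 0.359]
1 0 0.03 [ 0.3   0.35  1.7   0.07  1.33 -1.33] [0.437 0.202 0.242]
1 0 0 [ 0.31  0.37  1.75  0.07  1.26 -1.34] [0.43  0.202 0.213]
1 0.3 0 [ 0.35  0.27  1.96 -0.02  0.87 -1.25] [0.419 0.201 0.187]
1 0.55 0 [ 0.4   0.23  2.12 -0.21  0.52 -1.04] [0.417 0.201 0.164]
1 0.75 -0.005 [ 0.44  0.27  2.23 -0.82  0.26 -0.41] [0.421 0.201 0.141]
-1 0 0.15 [0.29 0.3  1.48 0.06 1.61 1.81] [0.467 0.203 0.359]
-1 0 0.03 [0.3  0.35 1.7  0.07 1.33 1.81] [0.437 0.202 0.242]
-1 0 0 [0.31 0.37 1.75 0.07 1.26 1.81] [0.43  0.202 0.213]
-1 0.3 0 [ 0.35  0.27  1.96 -0.02  0.87  1.89] [0.419 0.201 0.187]
-1 0.55 0 [ 0.4   0.23  2.12 -0.21  0.52  2.1 ] [0.417 0.201 0.164]
-1 0.75 -0.005 [ 0.44  0.27  2.23 -0.82  0.26  2.73] [0.421 0.201 0.141]
```

```bash
sed -i 's/    a=0.25-th; n=.*/    a=0.2-0.5*th; n=Z*np.cos(a)+D*np.sin(a)/' geo.py
python3 - <<'E'
from cell import r
from geo import *
for th,g in((0,.2),(0,.03),(0,0),(.3,0),(.55,0),(.8,-.005)):
    q=r.inverse_kinematics(*pose(th,g)); print(th,g,None if q is None else np.round(q,2),pose(th,g)[0].round(3))
p=r.current_tool_pos(); r.move_linear([p[0],p[1],.42],vel=.2)
r.set_gripper(0.0,20)
P,o=pose(0,.2)
r.move_to(P,o)
P,o=pose(0,.03); r.move_linear(P,o,vel=.15)
r.sleep(.3)
print(r.current_t(),np.round(r.current_tool_pos()-P,4),r.current_contact_force(),r.finger_overhang,r.current_opening())
from cell import optics
import cv2
for n in("scene","top"):
    im=optics.get_image(n)["pixels"]
    c=im[120:320,200:400] if n=="scene" else im[120:320,110:310]
    cv2.imwrite(f"pics/{n}1.png",cv2.resize(c[:,:,::-1],None,fx=2.5,fy=2.5))
E
```

```text
0 0.2 [ 0.29  0.25  1.41  0.05  1.67 -1.32] [0.469 0.203 0.41 ]
0 0.03 [ 0.31  0.32  1.73  0.05  1.28 -1.33] [0.435 0.202 0.243]
0 0 [ 0.31  0.35  1.78  0.06  1.21 -1.33] [0.429 0.201 0.214]
0.3 0 [ 0.34  0.31  1.9   0.02  0.98 -1.29] [0.422 0.201 0.187]
0.55 0 [ 0.36  0.3   1.98 -0.03  0.79 -1.23] [0.422 0.201 0.165]
0.8 -0.005 [ 0.37  0.32  2.06 -0.12  0.58 -1.15] [0.428 0.201 0.139]
6.1167 [0.0001 0.     0.0002] [-0.27697703 -0.42745944  0.3201907 ] 0.022 -0.0032772751533992274
```

View pics/scene1.png

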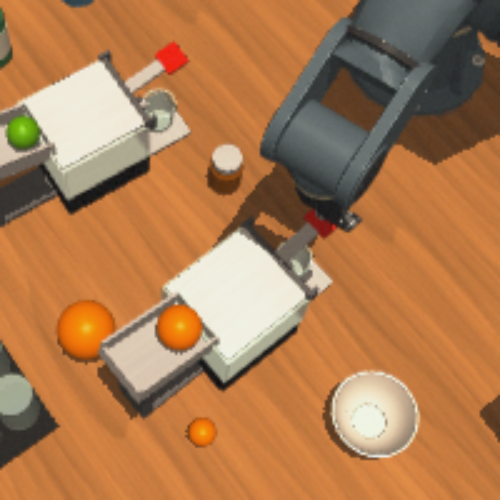

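View pics/top1.png

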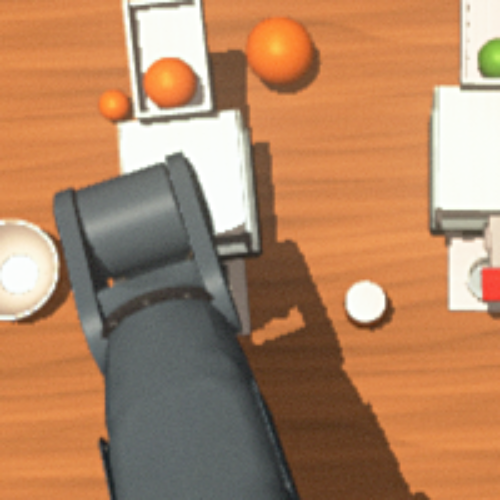

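The gripper is over the red pad of the orange press (scene crop (320,222)). The middle-sized orange is on that press's chute (top crop (170,82)). The large orange (280,50) and the small one (115,104) lie on the counter. Next is a guarded descent onto the pad.

Run:
```python
from cell import r
from geo import *
f0=np.array(r.current_contact_force()); 
for g in (.015,.009,.006,.003,0,-.003,-.006,-.009,-.012):
    P,o=pose(0,g); r.move_linear(P,o,vel=.06)
    f=np.mean([r.current_contact_force() for _ in range(3)],0)-f0
    print(g,f.round(2),round(r.current_t(),2))
    if np.linalg.norm(f)>1.8: break
```

```text
0.015 [ 0.43 -0.16 -0.82] 6.62
0.009 [ 0.52  0.7  -0.79] 6.87
0.006 [0.93 0.46 0.29] 7.12
0.003 [-0.17 -1.12 -0.34] 7.37
0 [1.06 1.21 0.72] 7.62
-0.003 [ 0.06  1.12 -0.54] 7.87
-0.006 [0.12 0.36 0.29] 8.12
-0.009 [0.14 0.23 0.53] 8.37
-0.012 [-0.34  0.87  1.67] 8.62
```

```bash
cat > look.py <<'E'
import sys; from cell import r,optics; import cv2,pickle,numpy as np
k=sys.argv[1]
fs=np.array([ (r.sleep(.02),r.current_contact_force())[1] for _ in range(20)]); print("F",fs.mean(0).round(2),"t",round(r.current_t(),2))
im=optics.get_image("scene"); pickle.dump(im,open(f"s{k}.pkl","wb")); c=im["pixels"][180:300,220:370]
cv2.imwrite(f"pics/s{k}.png",cv2.resize(c[:,:,::-1],None,fx=5,fy=5,interpolation=cv2.INTER_CUBIC))
E
python3 look.py 2
```

```text
F [0.02 0.21 1.73] t 8.95
```

View pics/s2.png

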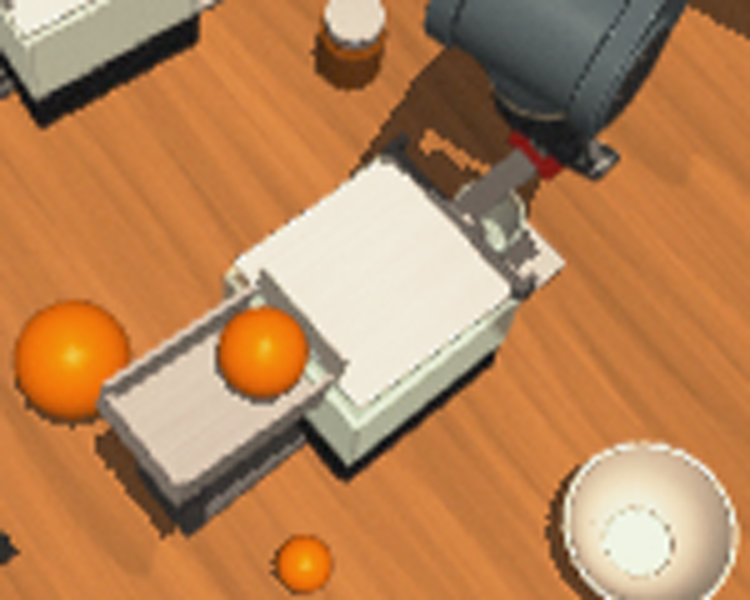

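```bash
cat > lid.py <<'E'
import sys; from vis import *; from geo import *
I=pickle.load(open(sys.argv[1],"rb"))
v,u=np.nonzero(I["depth"]>0); d=I["depth"][v,u]
c=np.c_[(u-I["cx"])/I["fx"]*d,(v-I["cy"])/I["fy"]*d,d,np.ones_like(d)]
X=(np.linalg.inv(I["camera_from_world"])@c.T).T[:,:3]
px=I["pixels"][v,u].astype(int)
s=(X-H)@D; y=(X-H)@Yp
m=(px.min(1)>150)&(s>.01)&(s<.14)&(abs(y)<.05)&(X[:,2]>.15)
if m.sum()>20: k=np.polyfit(s[m],X[m,2],1); print("lid angle",np.arctan(k[0]).round(3),m.sum(), "z at hinge",k[1].round(4))
h=cv2.cvtColor(I["pixels"],cv2.COLOR_RGB2HSV)[v,u]
o=(h[:,0]>4)&(h[:,0]<17)&(h[:,1]>180)&(abs(y)<.09)&(s>-.01)&(s<.27)&(X[:,2]>.03)
if o.sum(): q=X[o]; print("orange px",o.sum(),"press x",(np.median(s[o])-.08).round(3),"y",np.median(y[o]).round(3),"z med/max",np.median(q[:,2]).round(3),q[:,2].max().round(3))
E
python3 lid.py scene.pkl; python3 lid.py s2.pkl
```

```text
lid angle -0.001 926 z at hinge 0.1673
orange px 218 press x 0.116 y 0.006 z med/max 0.226 0.239
lid angle 0.14 870 z at hinge 0.1675
orange px 222 press x 0.112 y 0.005 z med/max 0.226 0.24
```

The depth shows the lid at 0.14 rad at a gap of -12 mm, so contact came at about zero gap and the geometry fits. Pushing on along the arc.

```bash
python3 - <<'E'
from cell import r
from geo import *
for th in np.arange(.17,.73,.0917):
    P,o=pose(th,0.); r.move_linear(P,o,vel=.06)
    print(round(th,2),np.mean([r.current_contact_force() for _ in range(3)],0).round(2),round(r.current_t(),2))
E
python3 look.py 3; python3 lid.py s3.pkl
```

```text
0.17 [-0.52 -0.94  2.23] 9.25
0.26 [ 0.18 -0.16 -0.41] 9.54
0.35 [ 0.21 -0.43  0.87] 9.83
0.45 [-2.71 -0.88  3.45] 10.12
0.54 [-2.12 -0.62  2.64] 10.4
0.63 [-3.08 -1.11  1.11] 10.68
0.72 [-2.42 -0.79  1.22] 10.97
F [-3.24 -0.85  1.3 ] t 11.3
lid angle 0.864 591 z at hinge 0.1621
orange px 8 press x 0.142 y 0.088 z med/max 0.033 0.102
```

View pics/s3.png

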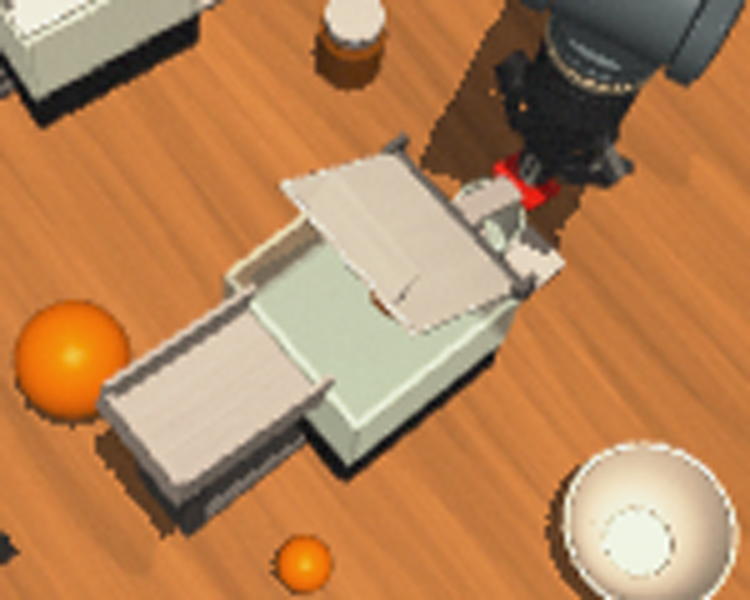

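```bash
python3 - <<'E'
from cell import r
from geo import *
r.sleep(.5)
for th in np.arange(.70,.44,-.05):
    P,o=pose(th,0.); r.move_linear(P,o,vel=.03)
    print(round(th,2),np.mean([r.current_contact_force() for _ in range(3)],0).round(2),round(r.current_t(),2))
E
python3 look.py 4; python3 lid.py s4.pkl
```

```text
0.7 [-2.04 -1.24  1.02] 12.1
0.65 [-1.    0.35  2.79] 12.4
0.6 [-0.93  0.9   3.25] 12.7
0.55 [-1.72  0.39  2.69] 13.0
0.5 [-1.3   0.43  3.47] 13.3
0.45 [-0.47  0.08  3.79] 13.6
F [-0.65 -0.12  3.13] t 13.93
lid angle 0.565 712 z at hinge 0.1617
orange px 5 press x 0.149 y 0.088 z med/max 0.034 0.075
```

View pics/s4.png

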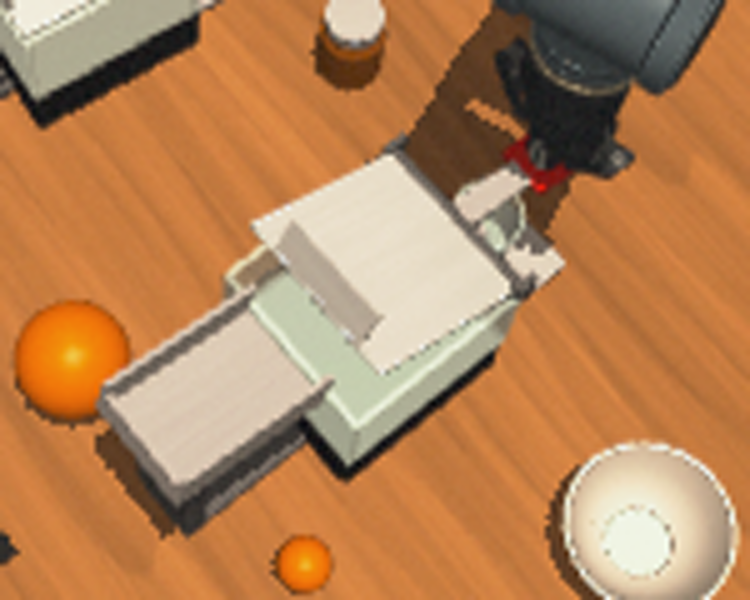

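```bash
python3 - <<'E'
from cell import r
from geo import *
for th in np.arange(.40,.14,-.05):
    P,o=pose(th,0.); r.move_linear(P,o,vel=.025)
    print(round(th,2),np.mean([r.current_contact_force() for _ in range(3)],0).round(2),round(r.current_t(),2))
E
python3 look.py 5; python3 lid.py s5.pkl
```

```text
0.4 [-1.05  0.86  3.85] 14.31
0.35 [-1.44 -0.42  3.05] 14.64
0.3 [-1.58  0.86  3.57] 14.97
0.25 [-1.52  0.03  3.31] 15.31
0.2 [-0.33 -0.35  3.8 ] 15.64
0.15 [-1.17  1.63  3.73] 15.97
F [0.07 0.2  3.51] t 16.31
lid angle 0.156 862 z at hinge 0.167
orange px 5 press x 0.149 y 0.088 z med/max 0.033 0.077
```

```bash
python3 - <<'E'
from cell import r
from geo import *
for th,g in((.1,0),(.06,0),(.03,0),(0,0),(0,.003),(0,.006),(0,.010)):
    P,o=pose(th,g); r.move_linear(P,o,vel=.015)
    print(round(th,2),g,np.mean([r.current_contact_force() for _ in range(3)],0).round(2),round(r.current_t(),2))
E
python3 look.py 6; python3 lid.py s6.pkl
```

```text
0.1 0 [1.19 0.66 3.09] 16.81
0.06 0 [-0.02  1.    2.99] 17.2
0.03 0 [-0.21 -0.95  3.94] 17.53
0 0 [0.07 0.33 2.53] 17.87
0 0.003 [-0.84  0.27  0.33] 18.22
0 0.006 [ 0.15  0.03 -0.1 ] 18.57
0 0.01 [ 0.08  0.4  -0.07] 18.98
F [ 0.16 -0.18 -0.04] t 19.32
lid angle 0.003 927 z at hinge 0.167
orange px 7 press x 0.146 y 0.088 z med/max 0.035 0.075
```

View pics/s6.png

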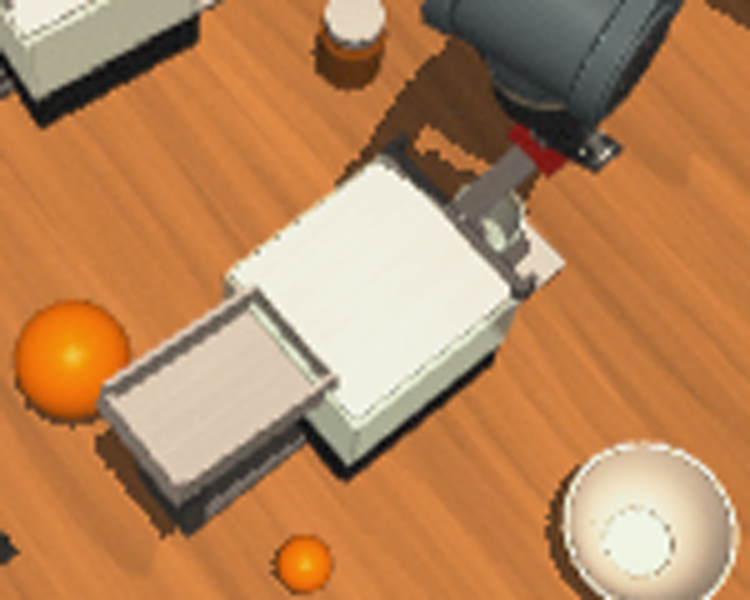

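The lid is fully shut and the chute is empty. I'll retreat, take a last look at both presses, and then hand in.

```bash
python3 - <<'E'
from cell import r,optics
from geo import *
P,o=pose(0,.12); r.move_linear(P,o,vel=.1); r.sleep(.3)
print(r.current_t(),r.current_contact_force())
from vis import *
for n in("scene","top"):
    I=optics.get_image(n); pickle.dump(I,open(n+"7.pkl","wb")); J=pickle.load(open(n+".pkl","rb"))
    for X in(J,I):
        print(n,[(c.tolist(),s[4]) for c,s,m in blobs(X,(40,150,60),(65,255,255))],[(c.tolist(),s[4]) for c,s,m in blobs(X,(0,190,120),(4,255,255))])
cv2.imwrite("pics/scene7.png",cv2.resize(pickle.load(open("scene7.pkl","rb"))["pixels"][80:320,140:400,::-1],None,fx=2.4,fy=2.4))
E
python3 lid.py scene7.pkl
```

```text
20.9167 [-0.55289119  0.47250338 -0.57697516]
scene [([208.8, 172.4], np.int32(130))] [([241.2, 5.5], np.int32(91)), ([268.3, 142.8], np.int32(90)), ([328.9, 207.4], np.int32(114))]
scene [([208.8, 172.4], np.int32(131))] [([247.5, 6.6], np.int32(263)), ([268.2, 142.8], np.int32(92)), ([329.0, 207.5], np.int32(111))]
top [([308.7, 142.3], np.int32(149))] [([309.9, 233.5], np.int32(169)), ([185.6, 245.8], np.int32(169))]
top [([308.9, 141.9], np.int32(137))] [([310.0, 233.6], np.int32(163))]
lid angle 0.001 888 z at hinge 0.167
orange px 8 press x 0.147 y 0.087 z med/max 0.034 0.076
```

View pics/scene7.png

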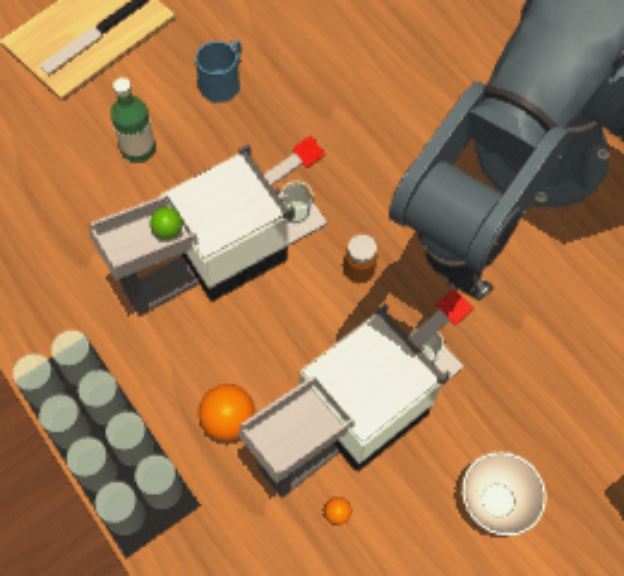

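Both lids are shut, the lime is still on its chute at crop (166,223), the orange press's chute is empty, and everything else stands where it was.

```bash
python3 -c "
from cell import r
r.hand_in()"
```

```text
the job is handed in; nothing more can be done
```

I pressed the orange press's lever with closed fingertips along its arc until the lid reached its stop (about 0.86 rad by depth). The orange rolled off the chute by itself. I then let the lever rise slowly, with a steady 3 to 4 N on the pad for most of the way, until the lid was shut, and backed off. I handed in at about 21 s.

**Last checks:**
- **Orange press:** the lid angle measures 0.001 rad and the chute is empty. I couldn't see into the shut hopper. That the orange is inside rests on a glimpse of it under the raised lid, and on its being neither on the chute nor anywhere in the pictures of the counter.
- **Lime press:** the lime and its lever pad are unmoved, to within half a pixel.
- **Other things:** the glasses, jar, mug, bottle and bowl look unmoved and upright, by eye only.
- **Robot:** nothing touches the arm; the contact force is within noise.

**Disagreements:** the contact force on first touch was lost in the noise. The lid was already at 0.14 rad when I confirmed contact. It also ran about 0.1 rad ahead of my commanded arc while open.

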